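# Stage a gel cassette, check the chamber latch and hold the lid open

## Task

Draw the tall gel cassette straight up out of the drying rack by its top edge and set it down gently, standing, in the wide slot of the transfer stand. Then, before touching the latch, tug the washing chamber's lid up by its handle to feel whether it is caught: if it is, slide the latch to the right to release it; if the lid comes up freely, leave the latch alone. Raise the lid about 45 degrees or more and finish while holding it open by the handle, ready for a colleague to load the cassette; do not disturb the other things.

Things in the scene. Friction and masses are not known exactly. Their poses are not given: they have to be found in the camera images.
- cassette_mid (a point): Centre of the gel cassette to be moved: a thin upright pane of pale clear glass with white side and top edges, 84 wide (its x) x 8 thick (its y) x 110 mm tall (its z, up at the start), 0.15 kg. Its top edge is 55 mm above this point. It stands in one of the two outer slots of the rack; the other outer slot holds a similar but much shorter pane.
- short_plate_mid (a point): Centre of the shorter glass pane in the rack, 84 wide x 8 thick x 60 mm tall; a bystander, leave it in place.
- rack: Grey drying rack fixed to the bench, 108 (x) x 124 (y) x 50 mm high, origin under its centre. Three slots run along its x, at y = -40, 0 and +40 mm; each is 12 mm wide, 96 mm long between its end stops, floor 8 mm above the bench, fins to 50 mm high.
- stand: Aluminium transfer stand fixed to the bench, 116 (x) x 60 (y) mm, origin under its centre. One slot along its x, centred: 16 mm wide, 104 mm long, floor 10 mm above the bench, walls to 45 mm high. The cassette may lean a little in it.
- chamber: White washing chamber fixed to the bench, 265 (x) x 250 (y) mm, origin at bench height; x points away from the robot to the hinge, y to the left, z up. A front deck (x -155 to -105 mm, 90 mm high) carries the latch; behind it the lid covers x -105 to +105 mm, its top face 102 mm above the bench.
- lid_handle (a point): Grip point of the lid's handle: an upright black tab on the lid's middle near the front, 34 (x) x 14 thick (y) x 45 mm tall above the lid's top face. The point is in the tab's middle plane, 13 mm below its top, 134 mm above the bench when shut. It moves with the lid, 175 mm in front of the hinge axis.
- lid_hinge (a point): Middle of the lid's hinge axis, at the rear of the chamber, 90 mm above the bench; the axis is the chamber's y.
- lid (a joint): Opening angle of the lid in rad: 0 shut, grows as the front edge rises, stop at 1.2. The lid is 0.35 to 0.7 kg and falls shut when let go. When it is caught it has about 8 mm of play (0.04 rad) before it stops hard; when free it goes on rising with just its weight.
- latch: Latch: upright black tab on the chamber's deck, 22 (x) x 12 (y) x 34 mm tall, origin at its centre, 108 mm above the bench. It slides along the chamber's y, from y = -45 to a stop at -69 mm, with about 3 N and stays put; -y (right, seen from the robot) releases. It starts anywhere in the first 20 mm; the catch is hidden under the lid: only a tug tells if it holds. At the stop the lid is free.
- jar: Low clear jar with white lid, 56 mm across, 65 mm tall, right of the chamber; bystander.
- beaker: Glass beaker, 68 mm across, 85 mm tall; bystander.
- wash_bottle: White plastic bottle, 60 mm across, 150 mm tall; bystander.
- reagent: Amber bottle with a blue cap, 64 mm across, 130 mm tall; bystander.
Things that resemble listed ones, but are neither listed nor needed, are in the scene too. What is shaped like the part that bears cassette_mid but orange is not meant.

How it is judged (in metres and radians):
On the way, in this order (a step that is already met when the one before it is completed fails the run):
1. the tall cassette stands in the transfer stand's slot, let go (x of cassette_mid in the frame of stand between -0.02 and 0.02 m and y of cassette_mid in the frame of stand between -0.012 and 0.012 m and z of cassette_mid in the frame of stand between 0.053 and 0.071 m and angle between cassette_mid's own z axis and vertical below 0.35 rad and contact force between the fingers and cassette below 0.1 N), for 0.2 s.
2. the lid is tugged up by its handle while the latch is still where it was (value of joint lid above 0.02 rad and contact force between the fingers and lid above 0.5 N and distance of latch from where it was at the start of the episode below 0.004 m), for 0.15 s.
3. the lid is raised to 35 degrees or more by the handle (value of joint lid above 0.61 rad and contact force between the fingers and lid above 0.5 N), for 0.2 s.
At the end, for the whole second after the job is handed in: Fingers hold the lid still (under 0.15 rad/s) at 0.61 rad or more, nothing else carrying it, latch not touched; the tall cassette stands released and at rest in the stand, within 20 mm along and 12 mm across of the slot's middle, foot on its floor, leaning under 20 degrees (all of step 1 and all of step 3 and velocity of joint lid between -0.15 and 0.15 rad/s and contact force between cassette and lid below 0.1 N and contact force between the fingers and latch below 0.1 N and linear speed of cassette below 0.05 m/s); the arm keeps its last pose, push and grip.
It fails at once if the latch is pushed although it does not hold the lid (touched before it has moved, standing in its free range) (contact force between the fingers and latch above 0.5 N and distance of latch from where it was at the start of the episode below 0.0015 m and y of latch in the frame of chamber below -0.0595 m).
It fails at once if the lid is wrenched past the closed catch (value of joint lid above 0.1 rad and y of latch in the frame of chamber above -0.0545 m).
It fails at once if the cassette is tipped over (angle between cassette_mid's own z axis and vertical above 0.7 rad).
It fails at once if the cassette is dropped (linear speed of cassette above 0.5 m/s and contact force between the fingers and cassette below 0.1 N).
It fails at once if the short pane or another bystander is moved more than 40 mm (distance of any of short_plate_mid, jar, beaker, wash_bottle, reagent from where it was at the start of the episode above 0.04 m).
It also fails if it takes over 58 s, if anything falls off the work surface, if the arm or the gripper's body presses on something with over 40 N, if the wrist force passes 120 N, or if a joint passes its speed limit or range.

## Robot

A 6-joint arm with a two-finger parallel gripper is mounted at the origin on the work surface. World frame = base frame: x ahead of the robot, y to its left, z up, the work surface at z = 0. Lengths are in m, angles in degrees, forces in N, time in s.
With the tool pointing down it reaches from about 0.3 to 0.75 m from the base axis. Payload 8.5 kg.
Tool frame: the origin (TCP) lies on the centre line of the jaws, within the pads' length; the fingertips stand 17 mm ahead of it and the grasp point (between the pads) lies 2 mm behind it; z points along the fingers, y is the direction in which the jaws open and shut (so a half turn about z gives the same grasp; the last joint's range is limited). The gripper opens to 85 mm and grips with 20 to 120 N. Pads are 22 mm wide; open, the fingers measure 114 mm over their backs; the gripper's body (76 mm by 85 mm) begins 54 mm behind the grasp point. The pads swing forward as they close: fully open they stand 13 mm farther back than shut.
Start: joints at [-77.481, 21.807, 74.336, -0, 83.858, -12.336], TCP at [0.231, -0.499, 0.248] pointing down, gripper open.
Joint ranges: [-178.18, 178.18], [-50.72, 133.34], [12.68, 142.11], [-81.47, 261.47], [9.98, 163.14], [-165.26, 165.26]. Speed limits (degrees/s): [136.94, 136.94, 180, 180, 180, 180].

## Interface

Orientations are given as a 3x3 rotation matrix whose columns are the frame's x, y, z axes.
In Python, from rig import env, imaging, close_job gives the robot as it stands.
- The arm moves only by the tool step_arm, never from a script. Its argument "steps" is one flat list of numbers, 7 for each row, row after row: the opening, from 0 (shut) to 1 (fully open), then the shift along the tool's x, y, z as a fraction of full scale, then the turn, a rotation vector about the tool's x, y, z as a fraction of full scale. A call has 1 to 10 rows; each row is the pose to reach, as a shift and turn from the pose commanded when the call began, along the tool's axes at that moment; what a row does not reach only later rows make up. Full scale, the value 1, is 0.3 m for a shift and 45 degrees for a turn. A row lasts 1/10 s, in which the tool goes at most 50 mm and 8.59 degrees, less where a joint would pass 70% of its speed; a pose out of reach is approached as far as the arm can. A call with a number of a shift or a turn outside -1 to 1 is refused whole. A call with a gripper value outside its range is refused whole. The fingers move at their own pace and stop on an object; "grip_force" is the grip in N (left out, the last holds). Time passes only in rows, so rows that repeat a pose let the fingers close. It gives the time, the measured TCP pose, the force and the opening at its end, in the units of the state.
- env.observe(): the state, without advancing time (a new reading comes with each control period).
- imaging.get_image(name): name is "scene" or "top" or "wrist"; returns (picture, depth): 384x512x3 uint8, blue, green, red; 384x512 float32, m along the optical axis (not along the pixel's ray), 0 where there is no reading.
- imaging.get_calibration(name): a dict with "camera_matrix" (3x3 intrinsics, pixels), "world_from_camera" (4x4, takes a point from camera to world coordinates). Camera axes: x right, y down, z forward; pixel columns grow to the right and rows downward; lengths in m; the calibration is good to about 2 mm. A picture is of the moment at which its call begins: read the wrist's pose just before it. get_calibration takes no time and is no camera call; for the wrist camera it gives the pose at the moment of the call.
- close_job(): hands the job in, once; it reports no verdict.
Trained networks look in the newest picture that a camera, given by its name, has taken for a name from the list of things; names that differ only in an ending like _2 or _b are one class to them, and where a whole thing is asked for, a point or a joint stands for the part that bears it (a point fixed in the world has none). Each returns a list of dicts, best first, with "score" (0 to 1); they miss things now and then, are a little off and sometimes report something else, mostly with a low value. They report only what shows in the picture. A call takes as long as a camera call. They do not tell look-alikes from the thing itself.
- imaging.spot_in(camera, target): "pixel" ([column, row] in pixels, amid what is visible of it).
- imaging.regions_of(camera, target): "mask" (384x512 bool, what is visible of it) and "pixel" ([column, row] in pixels, amid what is visible of it).
- imaging.pinpoint(camera, target): "pixel" ([column, row] in pixels: a listed point, or the origin of a listed thing).
The state is a dict: "time_s": time; "q": joint angles; "qvel": joint speeds; "joint_efforts": joint torques, N m; "position": TCP position; "tool_rot": TCP orientation; "ft_force": force on the tool from outside, world axes, zero at the start; "wrist_torque": the same for the moment, N m; "grip_width": finger opening in m.
Only numpy, scipy, OpenCV 4.12 (cv2) and the standard library are available. Lean on these libraries where they do the work, as an engineer would, in place of code of your own. Each camera call takes 0.05 s, during which the arm holds its last target.

## Working session

There is one attempt and no reset: what is moved stays moved. The work goes in short steps, Python scripts to look and compute and a tool call to move; the robot and the scene stay as the last step left them, time stands still between calls to the robot, and variables do not carry over. Pictures are saved under pics/ and viewed, and the job is handed in when it is done.

Besides the shell and the picture viewer there is one more tool, called after "Call:" as name(argument=value, ...), one argument or row to a line, values as JSON. step_arm: Moves the arm, as the interface text tells. Shift numbers are shares of 0.3 m and turn numbers shares of 45 degrees, none past 1 either way. Its arguments: {"type":"object","properties":{"steps":{"type":"array","items":{"type":"number"}},"grip_force":{"type":"number"}},"required":["steps"]}

```bash
ls; mkdir -p pics
python3 - <<'E'
from rig import env, imaging
import cv2
s=env.observe(); print(s)
for n in ['scene','top','wrist']:
    p,d=imaging.get_image(n); cv2.imwrite(f'pics/{n}0.png',p)
    import numpy as np
    np.savez(f'/tmp/{n}0.npz',p=p,d=d,K=imaging.get_calibration(n)['camera_matrix'],T=imaging.get_calibration(n)['world_from_camera'])
    print(n,imaging.get_calibration(n))
E
```

```text
pics
{'time_s': 0.0, 'q': array([-7.74813532e+01,  2.18423136e+01,  7.43869197e+01, -3.75707216e-04,
        8.38585080e+01, -1.23345123e+01]), 'qvel': array([-0.02925261, -0.06583506, -0.0513727 , -0.07397866,  0.04886009,
       -0.09774606]), 'joint_efforts': array([-1.03666625e-03, -4.48464203e+01, -2.31279051e+01, -3.03533134e-04,
        4.82337840e-03, -2.25352392e-05]), 'position': array([ 0.23110674, -0.49877832,  0.24768661]), 'tool_rot': array([[ 9.07387677e-01,  4.20294526e-01, -3.38301588e-04],
       [ 4.20294540e-01, -9.07386505e-01,  1.49355475e-03],
       [ 3.20762591e-04, -1.49741949e-03, -9.99998827e-01]]), 'ft_force': array([0.88248905, 0.78164862, 0.37695592]), 'wrist_torque': array([-0.00299217, -0.02189566,  0.01012362]), 'grip_width': 0.08527559238735617}
scene {'camera_matrix': array([[393.16529174,   0.        , 257.70299953],
       [  0.        , 393.16529174, 194.12330266],
       [  0.        ,   0.        ,   1.        ]]), 'world_from_camera': array([[-0.81012182,  0.42271699, -0.40621789,  1.03862633],
       [ 0.58625637,  0.58120499, -0.56436178,  
[... 422 characters left out ...]
466718, -0.00461186, -0.00803432],
       [ 0.00508925, -0.10806364, -0.99413095,  1.6770358 ],
       [ 0.        ,  0.        ,  0.        ,  1.        ]])}
wrist {'camera_matrix': array([[317.09244564,   0.        , 260.04332484],
       [  0.        , 317.09244564, 183.38467244],
       [  0.        ,   0.        ,   1.        ]]), 'world_from_camera': array([[ 4.20227548e-01, -8.64562287e-01, -2.75573691e-01,
         3.00359453e-01],
       [-9.07418664e-01, -4.00521059e-01, -1.27178022e-01,
        -4.66279446e-01],
       [-4.19744508e-04,  3.03504419e-01, -9.52829938e-01,
         3.73365440e-01],
       [ 0.00000000e+00,  0.00000000e+00,  0.00000000e+00,
         1.00000000e+00]])}
```

View pics/scene0.png

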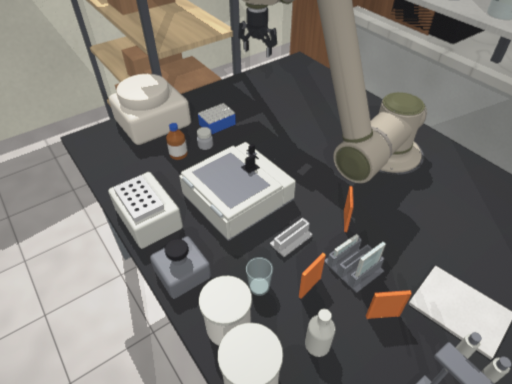

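View pics/top0.png

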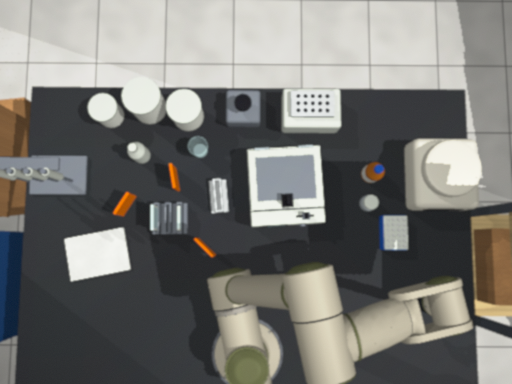

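View pics/wrist0.png

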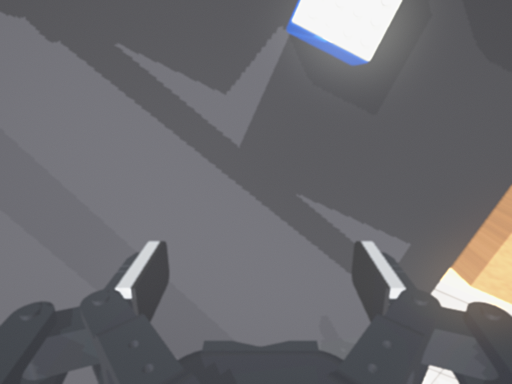

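The top view shows the rack at about (168,218), the stand at (219,195), and the chamber at (286,186) with its latch near (305,215). Orange decoy panes are at (174,177), (124,204) and (204,246).

```bash
cat > h.py <<'E'
import numpy as np, cv2
from rig import env, imaging
def proj(cal,P):
    K=cal['camera_matrix'];T=np.linalg.inv(cal['world_from_camera'])
    P=np.atleast_2d(P);c=P@T[:3,:3].T+T[:3,3];u=c@K.T;return u[:,:2]/u[:,2:]
def ray(cal,px,z):
    "world point on pixel ray at height z"
    K=cal['camera_matrix'];T=cal['world_from_camera']
    d=T[:3,:3]@np.linalg.solve(K,[px[0],px[1],1.]);o=T[:3,3]
    return o+d*(z-o[2])/d[2]
def cloud(cal,d):
    K=cal['camera_matrix'];T=cal['world_from_camera']
    v,u=np.mgrid[:384,:512];c=np.stack([(u-K[0,2])/K[0,0]*d,(v-K[1,2])/K[1,1]*d,d],-1)
    return c@T[:3,:3].T+T[:3,3]
E
python3 - <<'E'
from h import *
Z=dict(cassette_mid=.063,short_plate_mid=.038,rack=0,stand=0,chamber=0,lid_handle=.134,lid_hinge=.09,latch=.108,jar=0,beaker=0,wash_bottle=0,reagent=0)
for n in ['top','scene']:
    cal=imaging.get_calibration(n)
    for k,z in Z.items():
        for r in imaging.pinpoint(n,k)[:3]:
            print(n,k,np.round(r['pixel'],1),round(r['score'],2),np.round(ray(cal,r['pixel'],z),4))
p=np.load('/tmp/top0.npz')['p']
cv2.imwrite('pics/topcrop.png',cv2.resize(p[135:265,105:335],None,fx=3.4,fy=3.4,interpolation=cv2.INTER_CUBIC))
p=np.load('/tmp/scene0.npz')['p']
cv2.imwrite('pics/scenecrop.png',cv2.resize(p[130:310,170:420],None,fx=3.2,fy=3.2,interpolation=cv2.INTER_CUBIC))
E
```

```text
top cassette_mid [153.3 218.7] 0.74 [0.4643 0.3242 0.063 ]
top cassette_mid [173.8 180.7] 0.67 [0.5962 0.2567 0.063 ]
top cassette_mid [209. 247.] 0.64 [0.3686 0.1316 0.063 ]
top short_plate_mid [180.1 214.6] 0.48 [0.4802 0.2362 0.038 ]
top rack [155.3 219.3] 0.62 [0.4652 0.3299 0.    ]
top rack [169.4 221.8] 0.59 [0.4565 0.2795 0.    ]
top stand [219.4 196.9] 0.95 [0.5465 0.1022 0.    ]
top chamber [283.2 180.1] 0.91 [ 0.6085 -0.127   0.    ]
top chamber [220.4 195.3] 0.57 [0.5523 0.0987 0.    ]
top lid_handle [289.6 201. ] 0.91 [ 0.5213 -0.1384  0.134 ]
top lid_hinge [285.1 150.2] 0.73 [ 0.7002 -0.1275  0.09  ]
top latch [156.5 220.5] 0.54 [0.4562 0.3041 0.108 ]
top latch [310.2 215.5] 0.47 [ 0.4752 -0.2094  0.108 ]
top jar [366.2 203.2] 0.75 [ 0.5263 -0.4248  0.    ]
top beaker [196.7 150.3] 0.71 [0.7159 0.1865 0.    ]
top wash_bottle [142.4 157.6] 0.84 [0.6881 0.3825 0.    ]
top reagent [369.7 169. ] 0.6 [ 0.6505 -0.4402  0.    ]
scene cassette_mid [369.1 264.9] 0.96 [0.4673 0.3241 0.063 ]
scene cassette_mid [310.8 275.3] 0.83 [0.6105 0.2589 0.063 ]
scene cassette_mid [352.  207.3] 0.79 [0.3579 0.1545 0.063 ]
scene short_plate_mid [342.3 248.3] 0.61 [0.4701 0.2341 0.038 ]
scene rack [349.9 266.8] 0.55 [0.4733 0.2753 0.    ]
scene stand [294.3 237.9] 0.93 [0.5338 0.1068 0.    ]
scene chamber [230.9 202.1] 0.94 [ 0.6062 -0.1244  0.    ]
scene lid_handle [249.3 164.5] 0.69 [ 0.539  -0.1132  0.134 ]
scene lid_hinge [204.2 195.3] 0.6 [ 0.697  -0.1208  0.09  ]
scene latch [249.2 146.9] 0.61 [ 0.4732 -0.2084  0.108 ]
scene jar [205.5 146.4] 0.63 [ 0.5279 -0.4163  0.    ]
scene beaker [259.9 287.3] 0.82 [0.7134 0.1806 0.    ]
scene wash_bottle [320.8 345.6] 0.58 [0.6886 0.393  0.    ]
scene reagent [177.1 155.8] 0.79 [ 0.6384 -0.4304  0.    ]
```

View pics/topcrop.png

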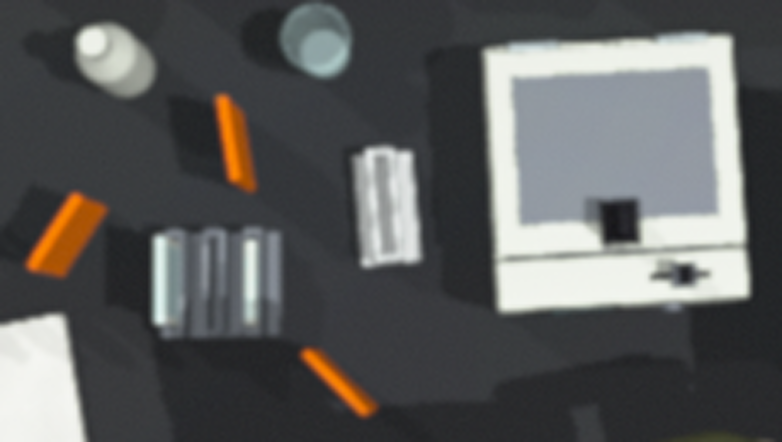

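View pics/scenecrop.png

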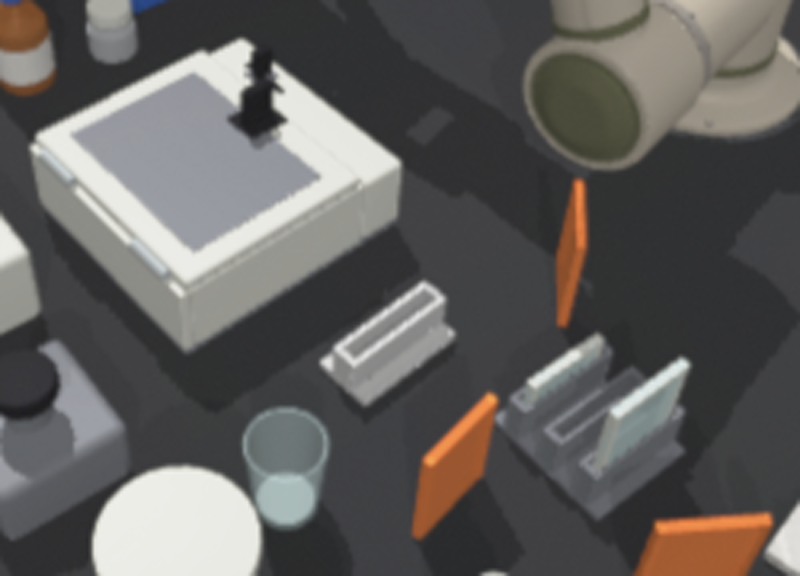

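The top and scene views agree. The tall clear pane (cassette) is at top (153,218), scene (369,265), in the rack's +y outer slot. The short pane is at (180,215). The orange panes (174,180), (209,247) and (124,204) are decoys. Next I move the wrist camera over the rack.

Call:
step_arm(
  steps=[1, 0.8, -0.98, -0.15, 0, 0, 0.553, 1, 0.8, -0.98, -0.15, 0, 0, 0.553, 1, 0.8, -0.98, -0.15, 0, 0, 0.553, 1, 0.8, -0.98, -0.15, 0, 0, 0.553, 1, 0.8, -0.98, -0.15, 0, 0, 0.553, 1, 0.8, -0.98, -0.15, 0, 0, 0.553, 1, 0.8, -0.98, -0.15, 0, 0, 0.553, 1, 0.8, -0.98, -0.15, 0, 0, 0.553, 1, 0.8, -0.98, -0.15, 0, 0, 0.553],
)

```text
time_s: 2.25
position: [0.3256, -0.1285, 0.2941]
tool_rot: [[1.0, 0.004, 0.002], [0.004, -1.0, -0.001], [0.002, 0.001, -1.0]]
ft_force: [0.2, -0.1, -0.5]
grip_width: 0.0855
```

Call:
step_arm(
  steps=[1, 0.3, -1, 0, 0, 0, 0, 1, 0.3, -1, 0, 0, 0, 0, 1, 0.3, -1, 0, 0, 0, 0, 1, 0.3, -1, 0, 0, 0, 0, 1, 0.3, -1, 0, 0, 0, 0, 1, 0.3, -1, 0, 0, 0, 0, 1, 0.3, -1, 0, 0, 0, 0],
)

```text
time_s: 2.95
position: [0.4164, 0.1716, 0.2929]
tool_rot: [[1.0, 0.003, -0.0], [0.003, -1.0, 0.001], [-0.0, -0.001, -1.0]]
ft_force: [-0.4, -1.8, -0.3]
grip_width: 0.0848
```

Call:
step_arm(
  steps=[1, 0, -0.2, 0, 0, 0, 0, 1, 0, -0.2, 0, 0, 0, 0, 1, 0, -0.2, 0, 0, 0, 0, 1, 0, -0.2, 0, 0, 0, 0],
)

```text
time_s: 3.35
position: [0.4158, 0.2273, 0.2932]
tool_rot: [[1.0, -0.001, -0.0], [-0.001, -1.0, -0.001], [-0.0, 0.001, -1.0]]
ft_force: [-0.1, -0.2, -0.1]
grip_width: 0.0852
```

Run:
```python
from h import *
s=env.observe(); print(s['time_s'],s['position'])
cal=imaging.get_calibration('wrist')
p,d=imaging.get_image('wrist'); np.savez('/tmp/w1.npz',p=p,d=d,K=cal['camera_matrix'],T=cal['world_from_camera'])
cv2.imwrite('pics/w1.png',p)
for k,z in dict(cassette_mid=.063,short_plate_mid=.038,rack=0,stand=0).items():
    for r in imaging.pinpoint('wrist',k)[:3]: print(k,np.round(r['pixel'],1),round(r['score'],2),np.round(ray(cal,r['pixel'],z),4))
```

```text
3.35 [0.41582778 0.22732444 0.29320875]
cassette_mid [76.7 66.2] 0.81 [0.5087 0.4198 0.063 ]
cassette_mid [175.  105.5] 0.8 [0.4683 0.3197 0.063 ]
cassette_mid [328.  190.1] 0.67 [0.3704 0.1465 0.063 ]
short_plate_mid [250.3 106.7] 0.64 [0.4651 0.2383 0.038 ]
stand [361.   36.8] 0.7 [0.5445 0.1047 0.    ]
```

View pics/w1.png

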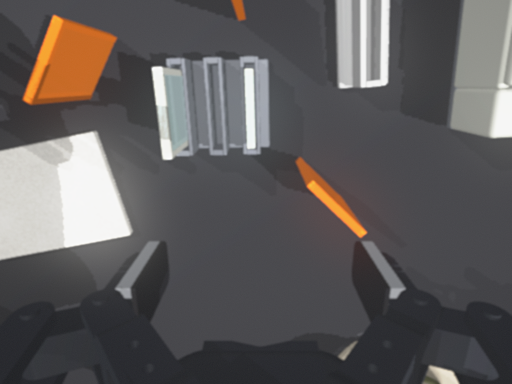

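The wrist view shows the pale pane's top edge running from (157,68) to (167,158) in the rack. The stand is at (362,40), and the orange decoys lie outside the rack. I'll enlarge this and fit the edges.

Run:
```python
from h import *
f=np.load('/tmp/w1.npz');cal=dict(camera_matrix=f['K'],world_from_camera=f['T']);p=f['p']
C=cloud(cal,f['d'])
def rect(m):
    P=C[m][:,:2].astype(np.float32);r=cv2.minAreaRect(P*1000);return np.round(r[0],1),np.round(r[1],1),round(r[2],2),len(P)
X,Y,Z=C[...,0],C[...,1],C[...,2]
box=lambda a,b,c,d:(X>a)&(X<b)&(Y>c)&(Y<d)
m=box(.4,.54,.28,.36)&(Z>.110)&(Z<.125);print('cass top',rect(m),np.median(Z[m]))
m=box(.4,.54,.2,.36)&(Z>.044)&(Z<.055);print('rack top',rect(m),np.median(Z[m]))
m=box(.4,.54,.2,.27)&(Z>.062)&(Z<.075);print('short top',rect(m),np.median(Z[m]))
m=box(.46,.64,.05,.16)&(Z>.040)&(Z<.052);print('stand top',rect(m),np.median(Z[m]))
# pixel edges
w=lambda u,v,z:np.round(ray(cal,(u,v),z),4)
a=cv2.resize(p[40:170,140:290],None,fx=4.4,fy=4.4,interpolation=cv2.INTER_CUBIC);cv2.imwrite('pics/w1a.png',a)
a=cv2.resize(p[0:100,320:420],None,fx=6,fy=6,interpolation=cv2.INTER_CUBIC);cv2.imwrite('pics/w1b.png',a)
f=np.load('/tmp/top0.npz');cal=dict(camera_matrix=f['K'],world_from_camera=f['T']);C=cloud(cal,f['d']);X,Y,Z=C[...,0],C[...,1],C[...,2]
m=box(.4,.54,.28,.36)&(Z>.110)&(Z<.125);print('T cass top',rect(m))
m=box(.46,.64,.05,.16)&(Z>.038)&(Z<.054);print('T stand top',rect(m))
m=box(.4,.54,.2,.36)&(Z>.044)&(Z<.055);print('T rack',rect(m))
m=box(.4,.8,-.3,.02)&(Z>.095)&(Z<.108);print('T lid top',rect(m))
m=box(.4,.8,-.3,.02)&(Z>.084)&(Z<.108);print('T chamber top',rect(m))
```

```text
cass top (array([463.7, 317.9]), array([83.5,  9.3]), 1.03, 1029) 0.11762903524531759
rack top (array([464.4, 277.6]), array([108.2,  99.7]), 1.25, 2539) 0.04965563066816209
short top (array([463.8, 237.8]), array([83.7,  8.4]), 1.24, 626) 0.06788214946136975
stand top (array([531.9, 103.6]), array([88.2, 28.8]), 5.58, 1198) 0.044727773480561006
T cass top (array([467.7, 317.5]), array([80.4,  9.4]), 1.96, 70)
T stand top (array([550.4, 104.8]), array([115.8,  28.3]), 5.31, 135)
T rack (array([469.6, 276.8]), array([107.6, 100.3]), 0.23, 243)
T lid top (array([ 621. , -151.1]), array([353.3, 300.7]), 0.61, 4020)
T chamber top (array([ 621.8, -150.4]), array([356.3, 300.1]), 0.26, 5335)
```

View pics/w1a.png

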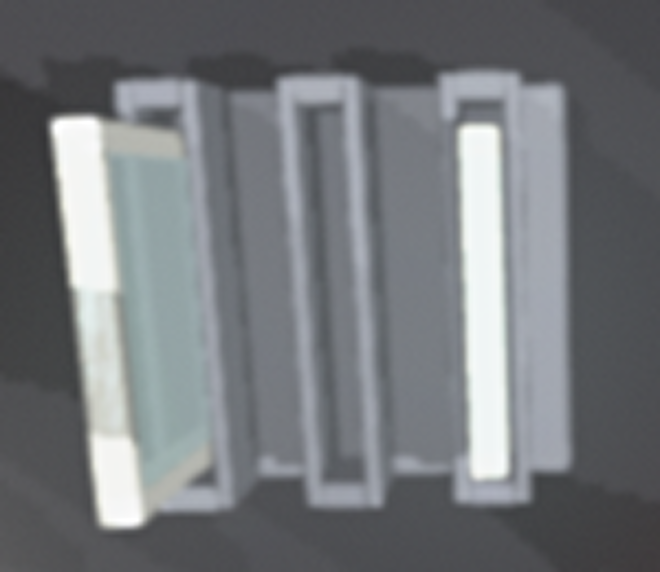

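View pics/w1b.png

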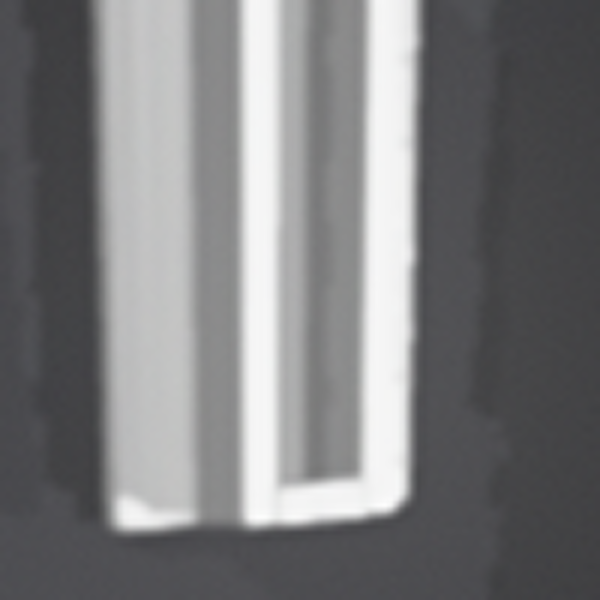

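Call:
step_arm(
  steps=[1, 0.16, -0.302, 0, 0, 0, -0.027, 1, 0.16, -0.302, 0, 0, 0, -0.027, 1, 0.16, -0.302, 0.1, 0, 0, -0.027, 1, 0.16, -0.302, 0.2, 0, 0, -0.027, 1, 0.16, -0.302, 0.3, 0, 0, -0.027, 1, 0.16, -0.302, 0.4, 0, 0, -0.027, 1, 0.16, -0.302, 0.4, 0, 0, -0.027, 1, 0.16, -0.302, 0.4, 0, 0, -0.027],
)

```text
time_s: 4.4
position: [0.4641, 0.3189, 0.1742]
tool_rot: [[1.0, 0.02, 0.0], [0.02, -1.0, 0.0], [0.0, -0.0, -1.0]]
ft_force: [-0.5, -0.4, 1.1]
grip_width: 0.0855
```

Run:
```python
from h import *
s=env.observe(); print(s['time_s'],s['position'])
cal=imaging.get_calibration('wrist')
p,d=imaging.get_image('wrist')
cv2.imwrite('pics/w2.png',p)
C=cloud(cal,d);X,Y,Z=C[...,0],C[...,1],C[...,2]
m=(X>.4)&(X<.54)&(Y>.28)&(Y<.36)&(Z>.11)&(Z<.125)
print(m.sum(),cv2.minAreaRect((C[m][:,:2]*1000).astype(np.float32)))
```

```text
4.4 [0.4640749  0.31889782 0.17417781]
1743 ((463.6853942871094, 318.1717529296875), (84.32149505615234, 8.381948471069336), 1.3074384927749634)
```

View pics/w2.png

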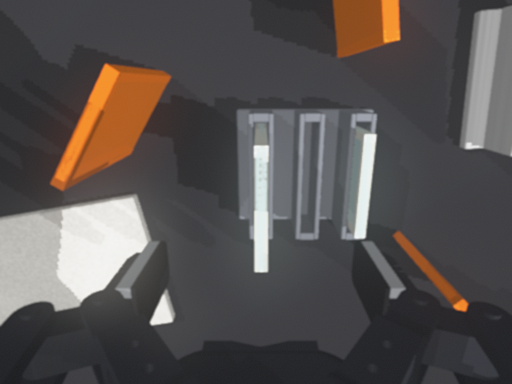

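The cassette's top edge, at (262,130)-(262,270), is centred between the jaws. I go down and grip.

Call:
step_arm(
  steps=[1, 0, 0.002, 0.1, 0, 0, 0, 1, 0, 0.002, 0.2, 0, 0, 0, 1, 0, 0.002, 0.245, 0, 0, 0, 1, 0, 0.002, 0.245, 0, 0, 0, 0, 0, 0.002, 0.245, 0, 0, 0, 0, 0, 0.002, 0.245, 0, 0, 0, 0, 0, 0.002, 0.245, 0, 0, 0, 0, 0, 0.002, 0.245, 0, 0, 0, 0, 0, 0.002, 0.245, 0, 0, 0, 0, 0, 0.002, 0.245, 0, 0, 0],
  grip_force=30,
)

```text
time_s: 5.45
position: [0.4637, 0.3186, 0.1002]
tool_rot: [[1.0, 0.021, 0.001], [0.021, -1.0, 0.0], [0.001, -0.0, -1.0]]
ft_force: [-0.3, -0.1, 2.0]
grip_width: 0.0078
```

Call:
step_arm(
  steps=[0, 0, 0, -0.03, 0, 0, 0, 0, 0, 0, -0.08, 0, 0, 0, 0, 0, 0, -0.15, 0, 0, 0, 0, 0, 0, -0.25, 0, 0, 0, 0, 0, 0, -0.35, 0, 0, 0, 0, 0, 0, -0.45, 0, 0, 0, 0, 0, 0, -0.47, 0, 0, 0, 0, 0, 0, -0.47, 0, 0, 0],
)

```text
time_s: 6.25
position: [0.4637, 0.3185, 0.2414]
tool_rot: [[1.0, 0.021, 0.001], [0.021, -1.0, 0.001], [0.001, -0.001, -1.0]]
ft_force: [0.5, -0.3, -1.3]
grip_width: 0.0076
```

Call:
step_arm(
  steps=[0, -0.015, 0.15, 0, 0, 0, -0.095, 0, -0.015, 0.3, 0, 0, 0, -0.095, 0, -0.015, 0.45, 0, 0, 0, -0.095, 0, -0.015, 0.6, 0, 0, 0, -0.095, 0, -0.015, 0.717, 0, 0, 0, -0.095, 0, -0.015, 0.717, 0, 0, 0, -0.095, 0, -0.015, 0.717, 0, 0, 0, -0.095, 0, -0.015, 0.717, 0, 0, 0, -0.095],
)

```text
time_s: 7.05
position: [0.4632, 0.1041, 0.24]
tool_rot: [[0.995, 0.096, -0.002], [0.096, -0.995, 0.0], [-0.002, -0.0, -1.0]]
ft_force: [-0.2, 0.6, -0.6]
grip_width: 0.0076
```

Run:
```python
from h import *
s=env.observe(); print(s['time_s'],s['position'],s['tool_rot'])
cal=imaging.get_calibration('wrist')
p,d=imaging.get_image('wrist')
cv2.imwrite('pics/w3.png',p); np.savez('/tmp/w3.npz',p=p,d=d,K=cal['camera_matrix'],T=cal['world_from_camera'])
C=cloud(cal,d);X,Y,Z=C[...,0],C[...,1],C[...,2]
m=(X>.46)&(X<.64)&(Y>.05)&(Y<.16)&(Z>.04)&(Z<.05)
print(m.sum(),np.median(Z[m]),cv2.minAreaRect((C[m][:,:2]*1000).astype(np.float32)))
m=(X>.46)&(X<.64)&(Y>.05)&(Y<.16)&(Z>.004)&(Z<.016)
print(m.sum(),np.median(Z[m]),cv2.minAreaRect((C[m][:,:2]*1000).astype(np.float32)))
for r in imaging.pinpoint('wrist','stand')[:2]: print(r['pixel'],r['score'],ray(cal,r['pixel'],0))
```

```text
7.05 [0.46321555 0.10410037 0.24001259] [[ 9.95390436e-01  9.58904805e-02 -1.70188444e-03]
 [ 9.58911708e-02 -9.95391770e-01  3.28574556e-04]
 [-1.66253460e-03 -4.90255663e-04 -9.99998498e-01]]
1878 0.0447994197485819 ((546.3258056640625, 104.95812225341797), (115.33100128173828, 28.021930694580078), 5.533671855926514)
4697 0.009899075398463963 ((546.1422729492188, 104.95220947265625), (115.24822998046875, 60.13258743286133), 5.622629165649414)
[264.6, 78.9] 0.8 [0.54296949 0.10677802 0.        ]
```

View pics/w3.png

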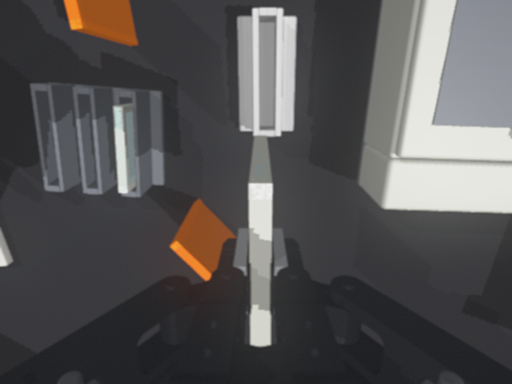

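The wrist view shows the stand at (266,72). The depth fit gives 115×28 and 115×60 mm, matching the spec, and the cassette hangs straight. I move it above the slot.

Call:
step_arm(
  steps=[0, 0.14, 0.012, 0, 0, 0, 0, 0, 0.276, 0.024, 0, 0, 0, 0, 0, 0.276, 0.024, 0.05, 0, 0, 0, 0, 0.276, 0.024, 0.15, 0, 0, 0, 0, 0.276, 0.024, 0.25, 0, 0, 0, 0, 0.276, 0.024, 0.3, 0, 0, 0, 0, 0.276, 0.024, 0.3, 0, 0, 0, 0, 0.276, 0.024, 0.3, 0, 0, 0],
)

```text
time_s: 7.95
position: [0.5469, 0.1047, 0.1513]
tool_rot: [[0.995, 0.096, 0.0], [0.096, -0.995, 0.0], [0.0, 0.0, -1.0]]
ft_force: [0.0, -0.7, -1.9]
grip_width: 0.008
```

Run:
```python
from h import *
s=env.observe(); print(s['time_s'],s['position'],s['ft_force'])
cal=imaging.get_calibration('wrist')
p,d=imaging.get_image('wrist')
cv2.imwrite('pics/w4.png',p)
p,d=imaging.get_image('scene')
cv2.imwrite('pics/s4.png',cv2.resize(p[150:300,200:400],None,fx=4,fy=4,interpolation=cv2.INTER_CUBIC))
```

```text
7.95 [0.54689655 0.10474384 0.15126603] [ 0.01556152 -0.65668291 -1.8749746 ]
```

View pics/w4.png

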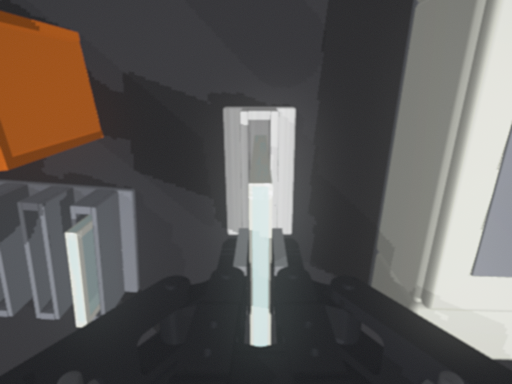

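View pics/s4.png

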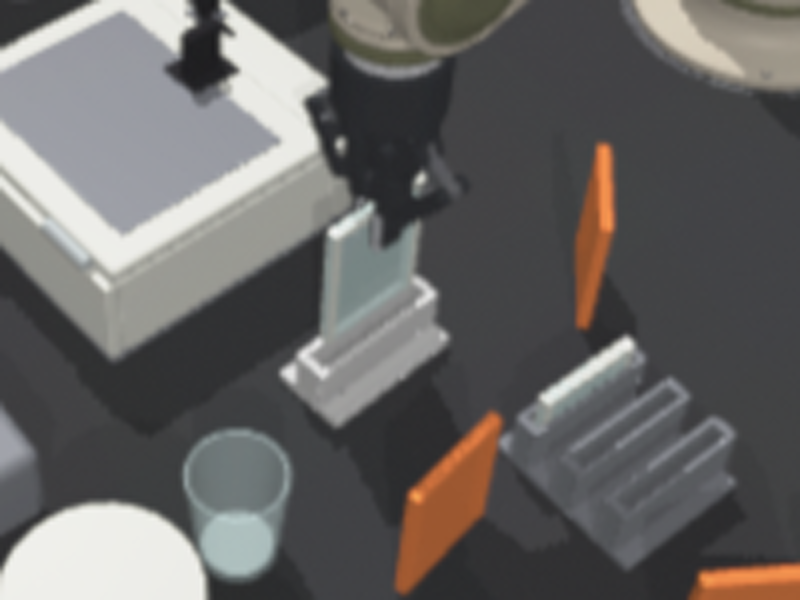

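The cassette is centred over the slot and aligned with it. I lower it in small steps.

Call:
step_arm(
  steps=[0, -0.002, 0, 0.05, 0, 0, 0, 0, -0.002, 0, 0.1, 0, 0, 0, 0, -0.002, 0, 0.13, 0, 0, 0, 0, -0.002, 0, 0.14, 0, 0, 0, 0, -0.002, 0, 0.147, 0, 0, 0, 0, -0.002, 0, 0.153, 0, 0, 0, 0, -0.002, 0, 0.157, 0, 0, 0, 0, -0.002, 0, 0.157, 0, 0, 0],
)

```text
time_s: 8.85
position: [0.5461, 0.104, 0.1039]
tool_rot: [[0.995, 0.095, 0.0], [0.095, -0.995, -0.0], [0.0, 0.0, -1.0]]
ft_force: [-0.2, 0.5, -0.9]
grip_width: 0.0076
```

Call:
step_arm(
  steps=[0, 0, 0, 0.002, 0, 0, 0, 0, 0, 0, 0.004, 0, 0, 0, 0, 0, 0, 0.006, 0, 0, 0, 0, 0, 0, 0.006, 0, 0, 0],
)

```text
time_s: 9.25
position: [0.5462, 0.104, 0.1022]
tool_rot: [[0.995, 0.095, 0.0], [0.095, -0.995, 0.0], [0.0, 0.0, -1.0]]
ft_force: [0.1, -0.1, 1.5]
grip_width: 0.0076
```

The cassette now stands on the slot floor: TCP z is 0.1022 as predicted, and the force has reversed. I release it gently and rise.

Call:
step_arm(
  steps=[0.14, 0, 0, 0, 0, 0, 0, 0.18, 0, 0, 0, 0, 0, 0, 0.25, 0, 0, 0, 0, 0, 0, 0.4, 0, 0, 0, 0, 0, 0, 0.5, 0, 0, 0, 0, 0, 0, 0.5, 0, 0, -0.05, 0, 0, 0, 0.5, 0, 0, -0.2, 0, 0, 0, 0.5, 0, 0, -0.35, 0, 0, 0, 0.5, 0, 0, -0.5, 0, 0, 0, 0.5, 0, 0, -0.5, 0, 0, 0],
)

```text
time_s: 10.25
position: [0.5478, 0.1041, 0.2581]
tool_rot: [[0.995, 0.095, 0.012], [0.095, -0.995, -0.0], [0.012, 0.001, -1.0]]
ft_force: [0.6, 0.5, 0.5]
grip_width: 0.0426
```

Run:
```python
from h import *
s=env.observe(); print(s['time_s'],s['position'],s['ft_force'])
p,d=imaging.get_image('scene'); cal=imaging.get_calibration('scene')
cv2.imwrite('pics/s5.png',cv2.resize(p[150:300,200:400],None,fx=4,fy=4,interpolation=cv2.INTER_CUBIC))
for r in imaging.pinpoint('scene','cassette_mid')[:4]: print(r['pixel'],r['score'],ray(cal,r['pixel'],.065))
cal=imaging.get_calibration('wrist')
p,d=imaging.get_image('wrist')
cv2.imwrite('pics/w5.png',p)
C=cloud(cal,d);X,Y,Z=C[...,0],C[...,1],C[...,2]
m=(X>.46)&(X<.64)&(Y>.05)&(Y<.16)&(Z>.112)&(Z<.128)
print(m.sum(),np.median(Z[m]),cv2.minAreaRect((C[m][:,:2]*1000).astype(np.float32)))
```

```text
10.25 [0.54783587 0.10411303 0.25806756] [0.57472758 0.47347712 0.47999186]
[293.3, 227.3] 0.84 [0.54759269 0.11256495 0.065     ]
[310.8, 274.0] 0.7 [0.60894788 0.25683705 0.065     ]
[385.1, 305.9] 0.67 [0.52418488 0.42773068 0.065     ]
[349.2, 210.1] 0.55 [0.3740216  0.15865286 0.065     ]
966 0.11997496398620777 ((546.3069458007812, 103.53827667236328), (84.33780670166016, 8.009215354919434), 5.277080059051514)
```

View pics/s5.png

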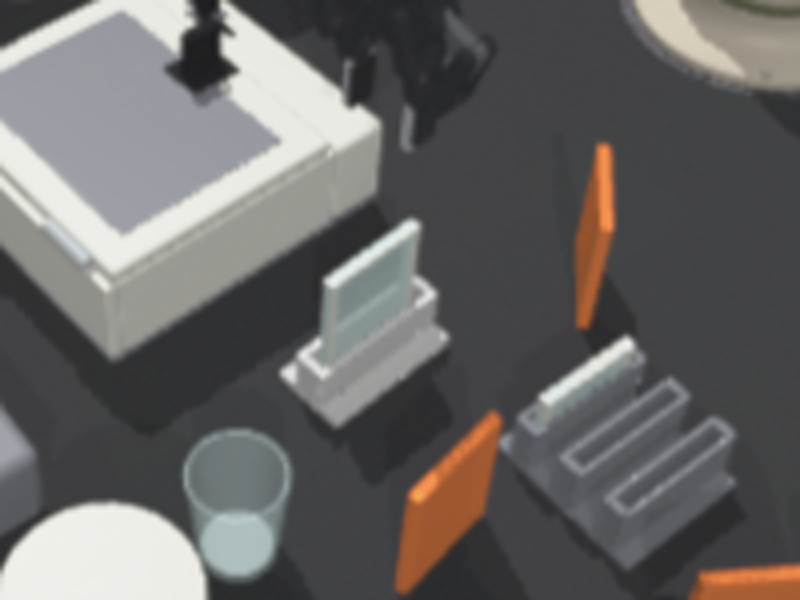

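View pics/w5.png

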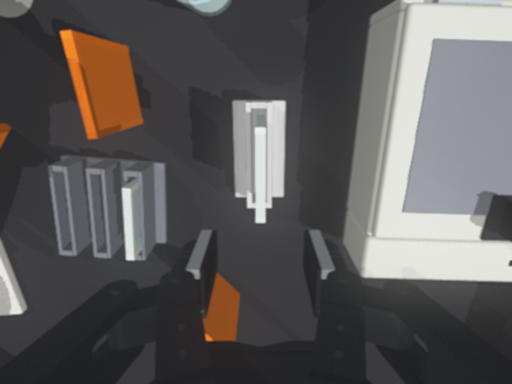

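The cassette stands upright in the stand at (546,104) mm, with its top at 120 mm. I go over to view the chamber's lid and latch.

Call:
step_arm(
  steps=[0.5, -0.4, 0.78, -0.1, 0, 0, 0, 0.5, -0.4, 0.78, -0.1, 0, 0, 0, 0.5, -0.4, 0.78, -0.1, 0, 0, 0, 0.5, -0.4, 0.78, -0.1, 0, 0, 0, 0.5, -0.4, 0.78, -0.1, 0, 0, 0, 0.5, -0.4, 0.78, -0.1, 0, 0, 0, 0.5, -0.4, 0.78, -0.1, 0, 0, 0, 0.5, -0.4, 0.78, -0.1, 0, 0, 0],
)

```text
time_s: 11.2
position: [0.4487, -0.1399, 0.2808]
tool_rot: [[0.996, 0.095, -0.002], [0.095, -0.996, 0.002], [-0.002, -0.002, -1.0]]
ft_force: [0.0, 0.8, -0.5]
grip_width: 0.0429
```

Run:
```python
from h import *
s=env.observe(); print(s['time_s'],s['position'],s['q'])
cal=imaging.get_calibration('wrist')
p,d=imaging.get_image('wrist');np.savez('/tmp/w6.npz',p=p,d=d,K=cal['camera_matrix'],T=cal['world_from_camera'])
cv2.imwrite('pics/w6.png',p)
for k,z in dict(lid_handle=.134,latch=.108,lid_hinge=.09,chamber=0).items():
    for r in imaging.pinpoint('wrist',k)[:2]: print(k,r['pixel'],round(r['score'],2),ray(cal,r['pixel'],z))
C=cloud(cal,d);X,Y,Z=C[...,0],C[...,1],C[...,2]
for n,a,b in [('handletop',.142,.15),('handle',.12,.15),('deck',.086,.094),('latch',.112,.128)]:
    m=(X>.42)&(X<.64)&(Y>-.28)&(Y<.02)&(Z>a)&(Z<b)
    if n=='handletop' or n=='handle': m&=(X>.49)
    if n=='latch': m&=(X<.50)
    print(n,m.sum(),np.median(Z[m]),cv2.minAreaRect((C[m][:,:2]*1000).astype(np.float32)))
```

```text
11.2 [ 0.44872941 -0.13986641  0.2807668 ] [-3.17987621e+01  1.23944955e+01  8.26447912e+01  1.89585862e-02
  8.51043224e+01  5.27673068e+01]
lid_handle [257.3, 83.2] 0.97 [ 0.52366734 -0.1302286   0.134     ]
latch [322.0, 143.0] 0.67 [ 0.47549265 -0.19606596  0.108     ]
chamber [263.2, 17.7] 0.83 [ 0.59530108 -0.12923456  0.        ]
chamber [60.8, 43.2] 0.17 [0.54586896 0.10558957 0.        ]
handletop 762 0.1463332777783522 ((523.7301635742188, -132.33154296875), (33.419212341308594, 13.943330764770508), 3.328672409057617)
handle 762 0.1463332777783522 ((523.7301635742188, -132.33154296875), (33.419212341308594, 13.943330764770508), 3.328672409057617)
deck 11286 0.08985881111470118 ((470.06170654296875, -135.84033203125), (52.00275802612305, 248.4105987548828), 3.583674192428589)
latch 362 0.12432072748763051 ((472.74072265625, -197.0352325439453), (21.957656860351562, 12.087875366210938), 2.211840867996216)
```

View pics/w6.png

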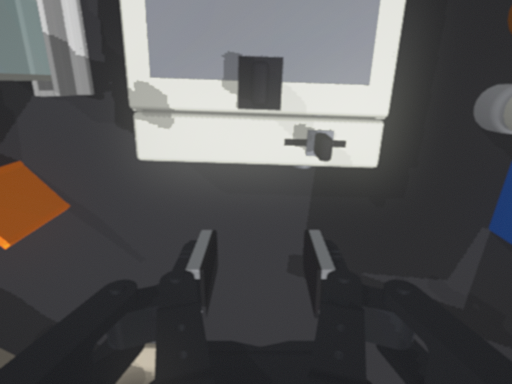

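The handle top is at (524,-132) mm, yaw 3.5°, and measures 33×14 mm as expected. The latch is at (473,-197), which is about -61 mm in chamber y. I approach the handle.

Call:
step_arm(
  steps=[0.5, 0.251, -0.001, 0, 0, 0, 0.044, 0.5, 0.251, -0.001, 0, 0, 0, 0.044, 0.5, 0.251, -0.001, 0.15, 0, 0, 0.044, 0.5, 0.251, -0.001, 0.3, 0, 0, 0.044, 0.5, 0.251, -0.001, 0.3, 0, 0, 0.044, 0.5, 0.251, -0.001, 0.3, 0, 0, 0.044],
)

```text
time_s: 12.05
position: [0.5242, -0.1326, 0.1929]
tool_rot: [[0.998, 0.061, -0.0], [0.061, -0.998, 0.0], [-0.0, -0.0, -1.0]]
ft_force: [0.3, 0.9, -0.0]
grip_width: 0.0428
```

Run:
```python
from h import *
s=env.observe(); print(s['time_s'],s['position'],s['q'])
cal=imaging.get_calibration('wrist')
p,d=imaging.get_image('wrist')
cv2.imwrite('pics/w7.png',p)
C=cloud(cal,d);X,Y,Z=C[...,0],C[...,1],C[...,2]
m=(X>.49)&(X<.56)&(Y>-.16)&(Y<-.1)&(Z>.142)&(Z<.152)
print(m.sum(),np.median(Z[m]),cv2.minAreaRect((C[m][:,:2]*1000).astype(np.float32)))
```

```text
12.05 [ 0.52424481 -0.1326169   0.19288592] [-2.67459035e+01  2.35797773e+01  8.11790580e+01 -1.68996920e-05
  7.52415635e+01  5.97363773e+01]
1189 0.1463819518743891 ((524.633056640625, -132.193115234375), (33.6028938293457, 13.822279930114746), 2.8464391231536865)
```

View pics/w7.png

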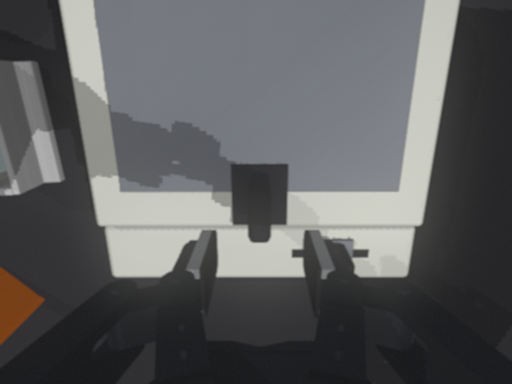

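Call:
step_arm(
  steps=[0.5, 0.001, 0, 0.1, 0, 0, 0, 0.5, 0.001, 0, 0.17, 0, 0, 0, 0.5, 0.001, 0, 0.202, 0, 0, 0, 0.5, 0.001, 0, 0.202, 0, 0, 0, 0, 0.001, 0, 0.202, 0, 0, 0, 0, 0.001, 0, 0.202, 0, 0, 0, 0, 0.001, 0, 0.202, 0, 0, 0, 0, 0.001, 0, 0.202, 0, 0, 0, 0, 0.001, 0, 0.202, 0, 0, 0],
  grip_force=50,
)

```text
time_s: 13.0
position: [0.5247, -0.132, 0.133]
tool_rot: [[0.998, 0.061, 0.003], [0.061, -0.998, 0.001], [0.003, -0.001, -1.0]]
ft_force: [-0.3, 6.5, 6.5]
grip_width: 0.0134
```

Run:
```python
from h import *
s=env.observe(); print(s['time_s'],s['position'],s['q'],s['ft_force'])
```

```text
13.0 [ 0.52472576 -0.13196423  0.13302457] [-26.70719897  27.31653262  86.06987444   0.11496323  66.49969634
  59.74582846] [-0.31808858  6.54328812  6.54758069]
```

Gripped: width 13.4 mm against a 14 mm tab. I tug gently first, about 5 mm, and hold.

Call:
step_arm(
  steps=[0, 0.002, 0, -0.01, 0, 0, 0, 0, 0.004, 0, -0.018, 0, 0, 0, 0, 0.004, 0, -0.018, 0, 0, 0, 0, 0.004, 0, -0.018, 0, 0, 0, 0, 0.004, 0, -0.018, 0, 0, 0],
)

```text
time_s: 13.5
position: [0.5257, -0.1319, 0.1369]
tool_rot: [[0.998, 0.061, 0.001], [0.061, -0.998, 0.002], [0.001, -0.001, -1.0]]
ft_force: [4.8, 4.6, -7.3]
grip_width: 0.0136
```

Call:
step_arm(
  steps=[0, 0.001, 0, -0.005, 0, 0, 0, 0, 0.003, 0, -0.01, 0, 0, 0, 0, 0.003, 0, -0.01, 0, 0, 0],
)

```text
time_s: 13.8
position: [0.5265, -0.1318, 0.1397]
tool_rot: [[0.998, 0.061, 0.0], [0.061, -0.998, 0.002], [0.0, -0.002, -1.0]]
ft_force: [4.8, 5.4, -7.5]
grip_width: 0.0129
```

Call:
step_arm(
  steps=[0, 0.001, 0, -0.005, 0, 0, 0, 0, 0.003, 0, -0.008, 0, 0, 0, 0, 0.003, 0, -0.008, 0, 0, 0],
)

```text
time_s: 14.1
position: [0.5271, -0.1318, 0.142]
tool_rot: [[0.998, 0.061, -0.0], [0.061, -0.998, 0.002], [-0.0, -0.002, -1.0]]
ft_force: [4.2, 4.4, -8.1]
grip_width: 0.0133
```

Call:
step_arm(
  steps=[0, 0.002, 0, -0.005, 0, 0, 0, 0, 0.003, 0, -0.01, 0, 0, 0, 0, 0.003, 0, -0.01, 0, 0, 0],
)

```text
time_s: 14.4
position: [0.5281, -0.1317, 0.1451]
tool_rot: [[0.998, 0.061, -0.0], [0.061, -0.998, 0.002], [-0.0, -0.002, -1.0]]
ft_force: [4.5, 4.6, -8.1]
grip_width: 0.0136
```

Run:
```python
from h import *
s=env.observe(); print(s['time_s'],s['position'],s['ft_force'],s['wrist_torque'])
cal=imaging.get_calibration('wrist')
p,d=imaging.get_image('wrist')
cv2.imwrite('pics/w8.png',p)
C=cloud(cal,d);X,Y,Z=C[...,0],C[...,1],C[...,2]
for y0 in (-.2,-.04):
    m=(X>.545)&(X<.66)&(abs(Y-y0)<.015)&(Z>.09)&(Z<.13)
    k=np.polyfit(X[m],Z[m],1);print(m.sum(),'slope',k, 'z at .53',np.polyval(k,.53))
m=(X>.46)&(X<.485)&(abs(Y+.197)<.02)&(Z>.112)&(Z<.13)
print(m.sum(),C[m].mean(0) if m.any() else '')
```

```text
14.4 [ 0.52808982 -0.13173033  0.14508986] [ 4.47684122  4.64156712 -8.1128159 ] [ 0.60777367 -0.11500534 -0.00122129]
12790 slope [-0.0688729  0.151844 ] z at .53 0.11534136315785373
11323 slope [-0.06582695  0.14907281] z at .53 0.11418452972889385
62 [ 0.47537704 -0.19900222  0.12497122]
```

View pics/w8.png

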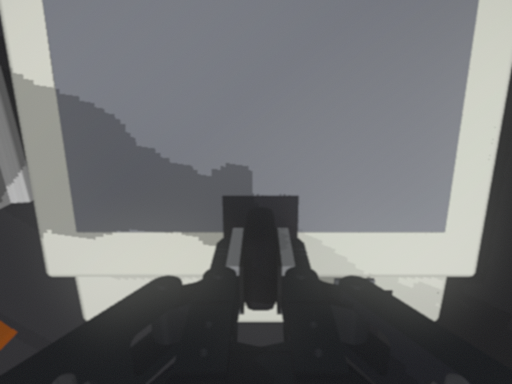

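The lid is at about 0.067 rad, past the 0.04 play, with a constant force of about 8 N, so it is free and the latch stays untouched. Next I check how much tool tilt is reachable for the arc.

Run:
```python
import numpy as np
from scipy.optimize import least_squares
from rig import env
s=env.observe()
D=[(21.842,74.387,.23111,-.49878,.24769),(12.3945,82.6448,.44873,-.13987,.28077),(23.58,81.179,.52424,-.13262,.19289),(27.3165,86.0699,.52473,-.13196,.13302),(s['q'][1],s['q'][2],*s['position'])]
print(s['q'])
D=np.array(D);q2,q3=np.radians(D[:,0]),np.radians(D[:,1]);r=np.hypot(D[:,2],D[:,3]);z=D[:,4]
def fk(p,q2,q3):
    a,L,ph,z0,r0=p
    return r0+a*np.sin(q2)+L*np.sin(q2+q3+ph), z0+a*np.cos(q2)+L*np.cos(q2+q3+ph)
def f(p):
    R,Zz=fk(p,q2,q3);return np.r_[R-r,Zz-z, .02*(p[0]-.39),.02*p[4]]
o=least_squares(f,[.39,.45,-.3,.1,0]);print(o.x,np.abs(o.fun).max())
a,L,ph,z0,r0=o.x
```

```text
[-26.51030238  26.8385413   84.54407676   0.08543326  68.67385885
  59.95459442]
[ 0.52003888  0.36458127  0.25960513 -0.10336301  0.01583758] 0.0026007775507701815
```

Call:
step_arm(
  steps=[0, 0.01, 0, -0.029, 0, -0.033, 0, 0, 0.023, 0, -0.059, 0, -0.067, 0, 0, 0.037, 0, -0.087, 0, -0.1, 0, 0, 0.051, 0, -0.115, 0, -0.133, 0, 0, 0.068, 0, -0.142, 0, -0.167, 0, 0, 0.085, 0, -0.168, 0, -0.2, 0, 0, 0.105, 0, -0.193, 0, -0.233, 0, 0, 0.125, 0, -0.217, 0, -0.267, 0, 0, 0.125, 0, -0.217, 0, -0.267, 0],
)

```text
time_s: 15.35
position: [0.5656, -0.1294, 0.2104]
tool_rot: [[0.976, 0.061, -0.21], [0.06, -0.998, -0.011], [-0.21, -0.002, -0.978]]
ft_force: [-1.0, 3.6, -5.2]
grip_width: 0.0134
```

Run:
```python
from h import *
s=env.observe(); print(s['time_s'],s['position'],s['ft_force'],s['wrist_torque'],s['q'])
p,d=imaging.get_image('scene');cv2.imwrite('pics/s9.png',cv2.resize(p[60:300,130:400],None,fx=2.5,fy=2.5,interpolation=cv2.INTER_CUBIC))
```

```text
15.35 [ 0.5655775  -0.12938221  0.21044522] [-1.0187408   3.59573813 -5.19017893] [ 0.5598197   0.32279052 -0.07796478] [-22.3862639   31.5497136   64.98113043  -5.20002692  94.42870662
  64.17448505]
```

View pics/s9.png

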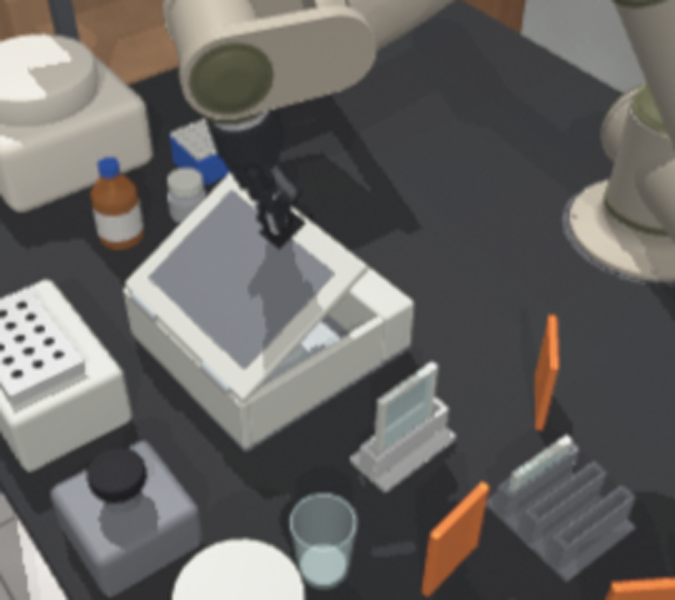

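Call:
step_arm(
  steps=[0, 0.016, 0, -0.027, 0, -0.033, 0, 0, 0.034, 0, -0.053, 0, -0.067, 0, 0, 0.054, 0, -0.078, 0, -0.1, 0, 0, 0.074, 0, -0.102, 0, -0.133, 0, 0, 0.095, 0, -0.125, 0, -0.167, 0, 0, 0.118, 0, -0.147, 0, -0.2, 0, 0, 0.142, 0, -0.167, 0, -0.233, 0, 0, 0.151, 0, -0.174, 0, -0.244, 0, 0, 0.151, 0, -0.174, 0, -0.244, 0, 0, 0.151, 0, -0.174, 0, -0.244, 0],
)

```text
time_s: 16.4
position: [0.62, -0.126, 0.2516]
tool_rot: [[0.918, 0.061, -0.392], [0.057, -0.998, -0.022], [-0.393, -0.002, -0.92]]
ft_force: [-1.9, 6.6, -5.1]
grip_width: 0.0134
```

Run:
```python
from h import *
s=env.observe(); print(s['time_s'],s['position'],s['ft_force'],s['wrist_torque'],s['qvel'])
P=s['position'];print('angle',np.degrees(np.arctan2(P[2]-.09,np.hypot(.699-P[0],-.1215-P[1])))-14.1)
p,d=imaging.get_image('scene');cal=imaging.get_calibration('scene');cv2.imwrite('pics/s10.png',cv2.resize(p[60:300,130:400],None,fx=2.5,fy=2.5,interpolation=cv2.INTER_CUBIC))
C=cloud(cal,d)
m=imaging.regions_of('scene','lid')[0]['mask'];Q=C[m];Q=Q[(Q[:,2]>.08)&(Q[:,2]<.3)]
# dominant plane by RANSAC-ish: iterative SVD
for _ in range(8):
    c=np.median(Q,0);n=np.linalg.svd(Q-c,full_matrices=False)[2][2];e=abs((Q-c)@n);Q=Q[e<max(.004,np.percentile(e,85))]
print(len(Q),n,'lid deg',np.degrees(np.arccos(abs(n[2]))))
for nm,z in dict(cassette_mid=.065,short_plate_mid=.038,jar=0,latch=.108,beaker=0,reagent=0,wash_bottle=0).items():
    for r in imaging.pinpoint('scene',nm)[:1]: print(nm,round(r['score'],2),ray(cal,r['pixel'],z))
```

```text
16.4 [ 0.62004811 -0.12600319  0.25160802] [-1.88127778  6.62214772 -5.13896232] [ 0.6975551   0.3282146  -0.34884323] [-0.03999854 -0.09461281  0.27316382  0.04303167 -0.36855379  0.02963372]
angle 49.825950672000666
3799 [-0.75665631 -0.04730111 -0.65209956] lid deg 49.29991243800904
cassette_mid 0.82 [0.55004257 0.10134319 0.065     ]
short_plate_mid 0.76 [0.46650969 0.23585376 0.038     ]
jar 0.57 [ 5.40108455e-01 -4.07180667e-01  1.11022302e-16]
latch 0.51 [ 0.45955174 -0.19145297  0.108     ]
beaker 0.9 [0.71295732 0.17904622 0.        ]
reagent 0.56 [ 0.64058862 -0.42788473  0.        ]
wash_bottle 0.92 [0.69581147 0.39312868 0.        ]
```

View pics/s10.png

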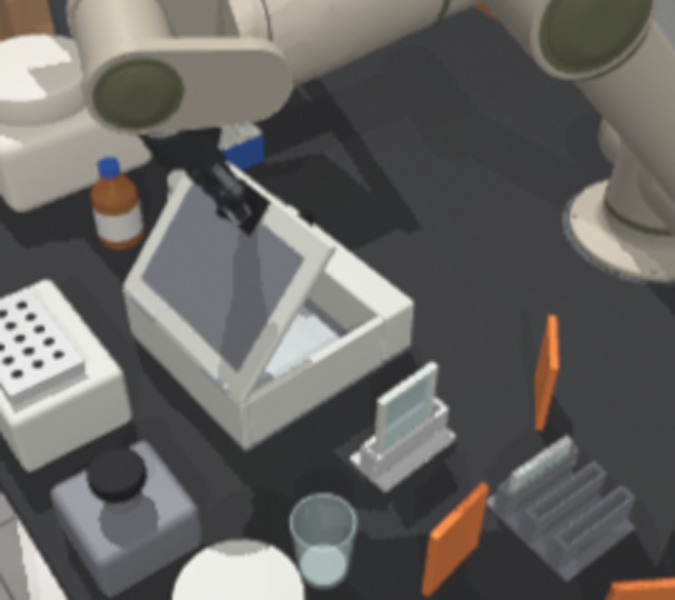

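The lid is open about 49°, and the cassette stands in the stand. I hold briefly to settle, then hand in.

Call:
step_arm(
  steps=[0, 0, 0, 0, 0, 0, 0, 0, 0, 0, 0, 0, 0, 0, 0, 0, 0, 0, 0, 0, 0, 0, 0, 0, 0, 0, 0, 0],
)

```text
time_s: 17.25
position: [0.62, -0.126, 0.2516]
tool_rot: [[0.918, 0.061, -0.392], [0.057, -0.998, -0.022], [-0.392, -0.002, -0.92]]
ft_force: [-3.7, 6.0, -5.9]
grip_width: 0.0138
```

Run:
```python
from rig import env, close_job
s=env.observe();print(s['position'],abs(s['qvel']).max(),s['ft_force'],s['grip_width'])
print(close_job())
```

```text
[ 0.6199883  -0.12602549  0.25156188] 0.10522351101495692 [-3.72559215  6.00088808 -5.92420826] 0.013775182135444363
the job is handed in; nothing more can be done
None
```

The cassette is standing released in the transfer stand, and the gripper is holding the lid open by its handle at about 49°. I handed the job in at about 17 s; no verdict is reported.

- **Cassette:** I drew it straight up out of the rack and lowered it onto the stand's slot floor. After release its top was at 120 mm and it stood within about 2 mm of the slot's middle. It still looked upright in the last scene picture.
- **Lid and latch:** I tugged the lid before going near the latch. It rose to about 0.067 rad, past its 0.04 rad play, at a steady force of about 8 N. That meant it was free, so I left the latch alone. The latch had measured about -61 mm in chamber y.
- **Last checks:** The lid angle came to 49.8° from the arm's pose and 49.3° from depth. The arm was at rest with the handle gripped (13.8 mm wide).
- **Bystanders:** The last network fixes matched the first to within about 15 mm, with the jar off most, at a low score and partly hidden behind the arm and lid. I never went near them.
- **Disagreement:** The final latch fix was about 15 mm from its earlier position. I put that down to a low-score (0.51) fix on a partly hidden latch, since the fingers never came near it.

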